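# Clamp a power module in the test fixture with its edge thumbwheel

### The job

Set the power module gently into the open clamp fixture, square between the fixed stop and the sliding jaw with its long side along the jaw, and let go of it. Then roll the edge thumbwheel with one fingertip, pressing it only lightly, until the jaw has pushed the module home against the stop and grips it snugly without crushing it. Move the jaw only by its wheel, leave the other things on the bench alone, and finish clear of everything.

Things in the scene. Friction and masses are not known exactly. Their poses are not given: they have to be found in the camera images.
- fixture: Bolted-down clamp fixture on an aluminium base plate 90 mm (x) by 190 mm (y) by 12 mm thick; origin under its centre. Axes: x along the jaw's and stop's faces, y from the stop to the wheel, z up. In y order: fixed stop, open floor, jaw, white wheel housing. The floor (plate top) is open to both sides in x, so a module held by its end faces can be lowered in.
- module: Loose power module, a plain block 44 mm (its x) by 32 mm (its y) by 30 mm tall, black case with an aluminium top with fine fin lines, about 0.12 kg; origin at its centre. It starts flat on the bench, fin lines up. Pick it by its two end faces, across its 44 mm (x).
- nest (a point): Point on the fixture's floor, 12 mm above the bench, right under the centre of a module that is clamped home (44 mm side along x); fixture axes. The fixed stop, a dark steel block 60 mm (x) by 18 mm (y), 26 mm tall above the floor, has its face at y = -16 mm from here.
- jaw: Sliding jaw, dark steel, 56 mm (x) by 14 mm (y), 26 mm tall above the floor; fixture axes; origin at bench height under the middle of its gripping face (facing -y). Starts 40 to 46 mm from the stop's face, moves 5 mm towards it per radian of wheel, stays where left; only the wheel should move it. On the module 3 N is snug, over 35 N crushes.
- wheel: Black ribbed edge thumbwheel, 36 mm diameter, 12 mm wide, axis along y; origin at its centre, frame turns with it (positive about y = tightening), 3.6 rad of travel. About 2.5 N at the rim turns it freely; each newton of clamp adds 0.28 N; friction holds it when let go. Delicate: never press over 25 N. Rubber fingertips grip it with about 1 N per N of press: 5 to 8 N is plenty.
- wheel_top (a point): Topmost point of the wheel's rim, 52 mm above the bench, fixed to the fixture (does not turn); fixture axes; 104 mm from the nest in +y. Only the top 6 mm of the wheel stands out of a slot in the housing (64 mm x, 60 mm y, flat top 46 mm above the bench), so it cannot be pinched. Stroking it towards +x tightens, towards -x opens.
- meter: Bystander: grey hand-held meter lying flat, 150 x 75 x 36 mm; origin under its centre.
- driver: Bystander: screwdriver lying on the bench; origin on its underside.
- spool: Bystander: white spool standing upright, 54 mm diameter, 40 mm tall; origin under its centre.
Things that resemble listed ones, but are neither listed nor needed, are in the scene too. Leave any blue or pink look-alike of the fixture alone. Several things have the shape of the module; the one meant has the colours described above.

How it is judged:
By the outcome, as a careful person would: the job done as asked, in the order asked, and still so for the second after the job is handed in, with the robot touching nothing.
It also fails if it takes over 72 s, if anything falls off the work surface, if the arm or the gripper's body presses on something with over 40 N, if the wrist force passes 120 N, or if a joint passes its speed limit or range.

### The arm

A 6-joint arm with a two-finger parallel gripper is mounted at the origin on the work surface. World frame = base frame: x ahead of the robot, y to its left, z up, the work surface at z = 0. Lengths are in m, angles in rad, forces in N, time in s.
With the tool pointing down it reaches from about 0.35 to 0.775 m from the base axis. Payload 5.5 kg.
Tool frame: the origin (TCP) lies midway between the tips of the shut fingers; the grasp point (between the pads) lies 19 mm behind it (pinch_z is the distance from the TCP to the grasp point, in m); z points along the fingers, x is the direction in which the jaws open and shut, and the axes are right-handed (so a half turn about z gives the same grasp; the last joint's range is limited). The gripper opens to 85 mm and grips with 20 to 120 N. Pads are 22 mm wide; open, the fingers measure 114 mm over their backs; the gripper's body (76 mm by 85 mm) begins 54 mm behind the grasp point. The pads swing forward as they close: fully open they stand 13 mm farther back than shut.
Start: joints at [0.983, 0.313, 0.046, 1.304, 0, 1.431], TCP at [0.249, 0.518, 0.231] pointing down, gripper open.
Joint ranges: [-2.76, 2.76], [-0.86, 1.69], [-1.03, 1.26], [-2.2, 2.34], [-1.47, 1.5], [-3.14, 3.14]. Speed limits (rad/s): [2.57, 2.57, 3.14, 3.14, 3.14, 3.14].

### API

Orientations are given as a unit quaternion [w, x, y, z].
In Python, from workcell import get_state, read_camera, camera_info, hand_in, trace, pinch_z gives the robot as it stands. The module is installed in compiled form; this text tells all that it offers.
- The arm moves only by the tool arm_command, never from a script. Its argument "steps" is text: rows parted by semicolons, each of 4 numbers parted by spaces: the shift along the world's x, y, z in mm, then the turn about the world's z in rad. In form: tx ty tz spin; .... A call has 1 to 20 rows; each row is the pose to reach, as a shift and turn from the pose measured when the call began; what a row does not reach only later rows make up. A row lasts 1/8 s, in which the tool goes at most 62.5 mm and 10.7 degrees, less where a joint would pass 70% of its speed; a pose out of reach is approached as far as the arm can. A call with a gripper value outside its range is refused whole. "fingers" is the gripper command: -1 is shut, 1 is fully open, values between are in proportion, set as the call begins (left out, the last holds). The fingers move at their own pace and stop on an object; "newtons" is the grip in N (left out, the last holds). Time passes only in rows, so rows that repeat a pose let the fingers close. It gives the time, the measured TCP pose, the force and the opening at its end, in the units of the state.
- get_state(): the state, without advancing time (a new reading comes with each control period).
- read_camera(name): name is "side" or "top" or "wrist"; returns the picture (420x560x3 uint8, red, green, blue); there is no depth.
- camera_info(name): a dict with "mtx" (3x3 intrinsics, pixels), "k1" (the pictures are not rectified: a ray, as slopes to the right and down, at radius r is drawn at 1 + k1 r^2 times it, then the intrinsics apply), "R" (3x3) and "t" (3): a world point X has camera coordinates R X + t. Camera axes: x right, y down, z forward; pixel columns grow to the right and rows downward; lengths in m; the calibration is good to about 2 mm. A picture is of the moment at which its call begins: read the wrist's pose just before it. camera_info takes no time and is no camera call; for the wrist camera it gives the pose at the moment of the call.
- hand_in(): hands the job in, once; it reports no verdict.
Trained networks look in the newest picture that a camera, given by its name, has taken for a name from the list of things; names that differ only in an ending like _2 or _b are one class to them, and where a whole thing is asked for, a point or a joint stands for the part that bears it (a point fixed in the world has none). Each returns a list of dicts, best first, with "score" (0 to 1); they miss things now and then, are a little off and sometimes report something else, mostly with a low value. They report only what shows in the picture. A call takes as long as a camera call. They do not tell look-alikes from the thing itself.
- trace(camera, name): "mask" (420x560 bool, what is visible of it) and "box" ([left, top, width, height] in pixels, round what is visible of it).
The state is a dict: "clock": time; "joint_pos": joint angles; "qvel": joint speeds; "tau": joint torques, N m; "tcp_pos": TCP position; "orientation": TCP orientation; "wrist_force": force on the tool from outside, world axes, zero at the start; "ft_torque": the same for the moment, N m; "finger_gap": finger opening in m.
Only numpy, scipy, OpenCV 4.12 (cv2) and the standard library are available. Lean on these libraries where they do the work, as an engineer would, in place of code of your own. Each camera call takes 0.05 s, during which the arm holds its last target.

## Working session

There is one attempt and no reset: what is moved stays moved. The work goes in short steps, Python scripts to look and compute and a tool call to move; the robot and the scene stay as the last step left them, time stands still between calls to the robot, and variables do not carry over. Pictures are saved under pics/ and viewed, and the job is handed in when it is done.

Besides the shell and the picture viewer there is one more tool, called after "Request:" as name(argument=value, ...) on one line, values as JSON. arm_command: Moves the arm, as the interface text tells. Its arguments: {"type":"object","properties":{"steps":{"type":"string"},"fingers":{"type":"number"},"newtons":{"type":"number"}},"required":["steps"]}

```bash
mkdir -p pics; cat > h.py <<'E'
import numpy as np, cv2
from workcell import *
def save(im,n): cv2.imwrite('pics/'+n+'.png',cv2.cvtColor(im,cv2.COLOR_RGB2BGR))
def ray(ci,u,v):
    K=np.array(ci['mtx']);k=ci['k1'];R=np.array(ci['R']);t=np.array(ci['t'])
    d=np.array([(u-K[0,2])/K[0,0],(v-K[1,2])/K[1,1]]);s=d.copy()
    for _ in range(30): s=d/(1+k*(s@s))
    return -R.T@t, R.T@np.array([s[0],s[1],1])
def px2w(ci,u,v,z):
    c,d=ray(ci,u,v); return c+d*(z-c[2])/d[2]
def w2px(ci,X):
    K=np.array(ci['mtx']);k=ci['k1'];p=np.array(ci['R'])@np.array(X)+np.array(ci['t'])
    s=p[:2]/p[2]; s=s*(1+k*(s@s)); return np.array([K[0,0]*s[0]+K[0,2],K[1,1]*s[1]+K[1,2]])
E
python3 - <<'E'
from h import *
print(pinch_z,get_state())
for n in ['top','side','wrist']:
    save(read_camera(n),n+'0')
    ci=camera_info(n); R=np.array(ci['R']);print(n,-R.T@np.array(ci['t']),R[2])
    if n!='wrist':
      for nm in ['module','fixture','jaw','wheel']:
        for d in trace(n,nm): print(n,nm,round(d['score'],2),d['box'])
E
```

```text
0.0187 {'clock': 0.0, 'joint_pos': array([9.83391936e-01, 3.14009994e-01, 4.49657964e-02, 1.30356805e+00,
       4.09351516e-05, 1.43122233e+00]), 'qvel': array([ 0.0013261 , -0.00098146,  0.00100774, -0.00061955, -0.00034125,
       -0.00014082]), 'tau': array([-1.33850644e-03, -4.80631614e+01,  2.98532706e+01,  1.94873207e-02,
       -3.25799529e-04, -7.95342032e-06]), 'tcp_pos': array([0.24868441, 0.51788431, 0.230398  ]), 'orientation': array([ 3.53140357e-04,  8.46466109e-01,  5.32441829e-01, -8.36723645e-04]), 'wrist_force': array([-0.38088865,  0.39040725, -0.1805976 ]), 'ft_torque': array([-0.06396118, -0.03772746,  0.05669183]), 'finger_gap': 0.08519504018583125}
top [0.50754879 0.00181404 1.29974277] [ 0.0424342   0.00295628 -0.99909489]
top module 0.67 [330.0, 217.9, 13.1, 15.2]
top module 0.62 [353.5, 227.0, 15.8, 16.1]
top fixture 0.68 [238.7, 259.1, 61.0, 32.6]
top fixture 0.64 [231.6, 124.2, 62.1, 34.0]
top fixture 0.56 [231.7, 193.3, 64.8, 37.5]
top jaw 0.64 [261.5, 266.2, 16.3, 21.6]
top jaw 0.58 [255.0, 201.6, 16.8, 18.5]
top jaw 0.51 [251.4, 129.1, 10.8, 17.7]
top wheel 0.51 [247.0, 270.9, 6.7, 14.3]
top wheel 0.38 [239.5, 131.1, 6.6, 7.8]
top wheel 0.2 [261.2, 200.8, 8.9, 19.3]
side [ 0.28589421 -0.74577757  0.59321756] [ 0.31739898  0.77782753 -0.54244098]
side module 0.74 [272.0, 261.9, 18.4, 19.5]
side module 0.69 [269.6, 287.1, 23.5, 22.9]
side module 0.62 [253.0, 211.4, 20.8, 16.6]
side module 0.39 [252.4, 201.6, 9.2, 2.5]
side fixture 0.87 [304.9, 181.8, 48.3, 47.2]
side fixture 0.85 [242.1, 196.5, 43.4, 55.1]
side fixture 0.76 [170.3, 214.7, 48.6, 57.3]
side jaw 0.83 [183.4, 234.5, 19.1, 14.2]
side jaw 0.74 [318.3, 196.5, 19.2, 12.9]
side jaw 0.52 [251.2, 211.2, 23.3, 17.1]
side jaw 0.41 [239.2, 196.4, 46.5, 53.5]
side wheel 0.45 [251.8, 210.6, 21.5, 19.4]
wrist [0.18946546 0.54734729 0.37324169] [ 0.23716831 -0.11266692 -0.96491313]
```

```bash
python3 - <<'E'
import cv2
a=cv2.imread('pics/top0.png')[100:320,190:410]; cv2.imwrite('pics/top0c.png',cv2.resize(a,(600,600),interpolation=cv2.INTER_CUBIC))
a=cv2.imread('pics/side0.png')[160:330,150:370]; cv2.imwrite('pics/side0c.png',cv2.resize(a,(776,600),interpolation=cv2.INTER_CUBIC))
E
```

```text
(no output)
```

View pics/top0c.png

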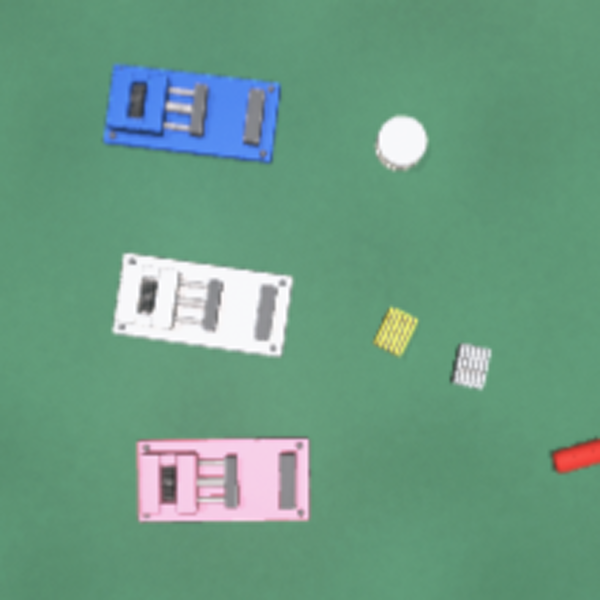

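View pics/side0c.png

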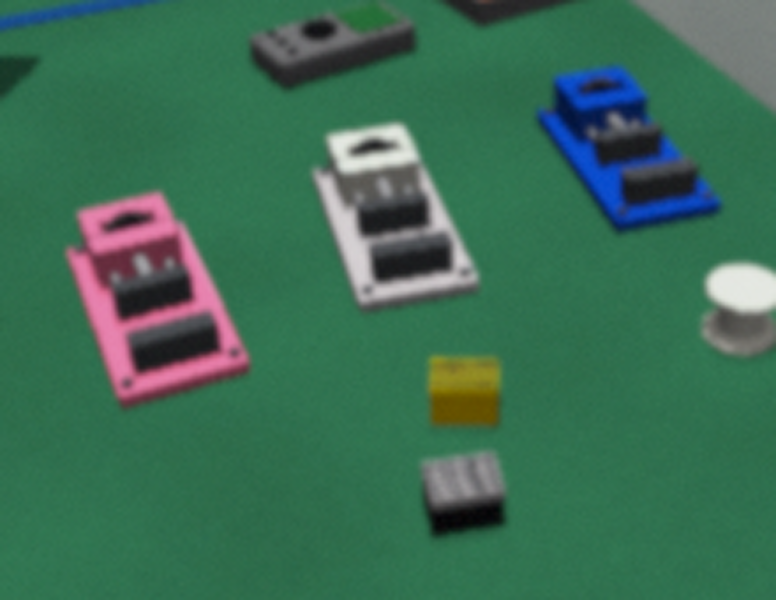

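View pics/top0.png

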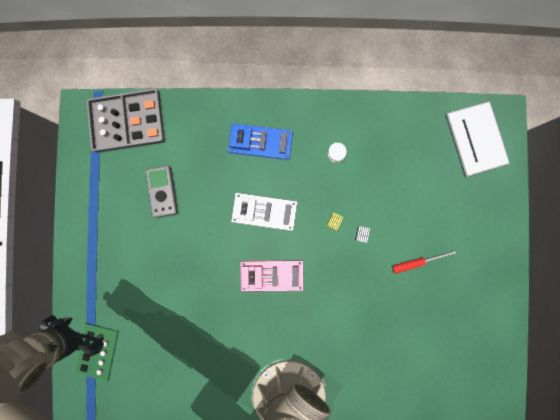

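View pics/wrist0.png

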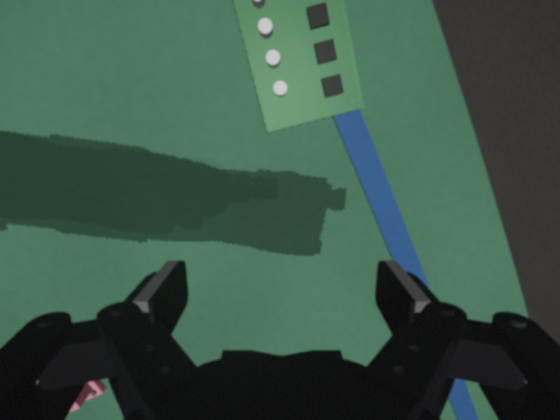

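```bash
python3 - <<'E'
from h import *
ci=camera_info('top')
def cp(u,v): return 190+u*220/600,100+v*220/600
for n,u,v,z in [('mod',472,366,.03),('yellow',397,331,.03),('wheel',148,295,.052),('stop',267,313,.038),('jaw',212,304,.038),('pTL',124,255,.012),('pTR',291,276,.012),('pBR',280,355,.012),('pBL',114,331,.012)]:
    print(n,px2w(ci,*cp(u,v),z).round(4))
E
```

```text
mod [ 0.4969 -0.215   0.03  ]
yellow [ 0.5343 -0.1322  0.03  ]
wheel [0.5692 0.139  0.052 ]
stop [0.552  0.0105 0.038 ]
jaw [0.561  0.0705 0.038 ]
pTL [0.6156 0.1711 0.012 ]
pTR [ 0.5944 -0.0155  0.012 ]
pBR [ 0.5064 -0.0044  0.012 ]
pBL [0.5306 0.1807 0.012 ]
```

Request:
arm_command(steps="35 -49 10 -0.14; 70 -98 20 -0.28; 105 -147 30 -0.42; 140 -196 40 -0.56; 175 -245 50 -0.7; 210 -294 50 -0.84; 245 -343 50 -0.98; 280 -392 50 -1.12; 311 -438 50 -1.23; 311 -438 50 -1.23; 311 -438 50 -1.23")

```text
clock: 1.92
tcp_pos: [0.5596, 0.0803, 0.2811]
orientation: [-0.0, 0.999, -0.054, -0.0]
wrist_force: [-0.6, 0.2, -0.3]
finger_gap: 0.085
```

```bash
python3 - <<'E'
from h import *
s=get_state(); print(s['clock'],s['tcp_pos'],s['orientation'],s['joint_pos'])
ci=camera_info('wrist');save(read_camera('wrist'),'w1')
import pickle; pickle.dump(ci,open('ci1.pkl','wb')); print(ci)
for nm in ['jaw','wheel','fixture']:
    for d in trace('wrist',nm): print(nm,round(d['score'],2),d['box'])
E
```

```text
1.925 [0.55964132 0.08033338 0.28111387] [-1.56574428e-04  9.98567713e-01 -5.35006179e-02 -4.27278875e-04] [4.03246923e-04 2.87201867e-01 1.31322171e-01 1.41575307e+00
 3.58757032e-04 1.67825178e+00]
{'mtx': array([[316.35015193,   0.        , 281.24314257],
       [  0.        , 316.35015193, 212.50808815],
       [  0.        ,   0.        ,   1.        ]]), 'k1': -0.040483410372029446, 'R': array([[ 9.94360855e-01, -1.06049156e-01, -2.56777975e-04],
       [-1.02297958e-01, -9.59820760e-01,  2.61302961e-01],
       [-2.79574193e-02, -2.59803168e-01, -9.65256804e-01]]), 't': array([-0.54822749,  0.08810582,  0.46229474])}
jaw 0.79 [117.2, 193.5, 47.9, 39.8]
jaw 0.75 [427.8, 121.6, 49.5, 42.8]
jaw 0.73 [261.3, 160.3, 44.9, 35.1]
wheel 0.86 [451.9, 92.1, 32.4, 12.2]
wheel 0.8 [108.4, 164.4, 28.1, 12.7]
wheel 0.56 [268.6, 127.4, 31.8, 9.3]
fixture 0.77 [92.1, 134.9, 97.4, 142.2]
fixture 0.74 [248.5, 101.0, 75.6, 145.8]
fixture 0.73 [407.6, 69.0, 88.0, 149.4]
```

View pics/w1.png

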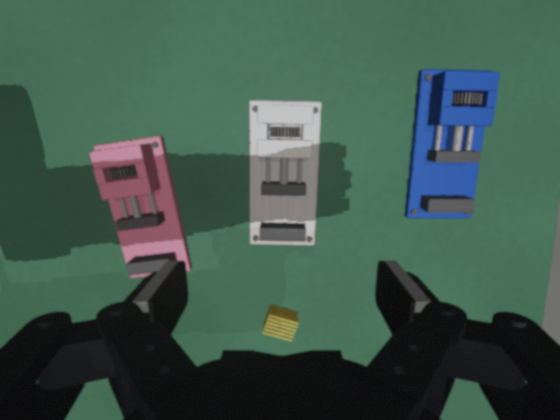

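```bash
python3 - <<'E'
import cv2
a=cv2.imread('pics/w1.png')[95:250,235:340]; cv2.imwrite('pics/w1c.png',cv2.resize(a,None,fx=3.8,fy=3.8,interpolation=cv2.INTER_CUBIC))
E
```

```text
(no output)
```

View pics/w1c.png

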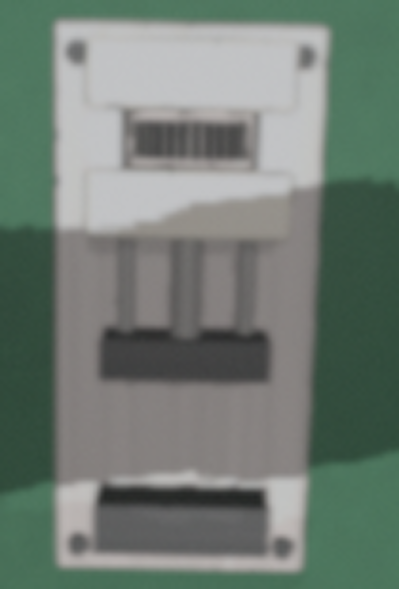

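```bash
python3 - <<'E'
from h import *
import pickle
ci=pickle.load(open('ci1.pkl','rb'))
f=lambda u,v,z:px2w(ci,u/3.8+235-.37,v/3.8+95-.37,z)
P=dict(TL=(55,22,.012),TR=(329,27,.012),BR=(302,570,.012),BL=(58,566,.012))
W={k:f(*v) for k,v in P.items()}
for k,v in W.items(): print(k,v.round(4))
c=sum(W.values())/4; yv=(W['TL']+W['TR']-W['BL']-W['BR'])[:2]; xv=(W['TR']+W['BR']-W['TL']-W['BL'])[:2]
print('c',c,'len',np.linalg.norm(yv)/2,np.linalg.norm(xv)/2,'yaw',np.arctan2(-yv[0],yv[1]),np.arctan2(xv[1],xv[0]))
a=np.arctan2(-yv[0],yv[1]); R=np.array([[np.cos(a),-np.sin(a)],[np.sin(a),np.cos(a)]])
for n,u,v,z in [('stopL',97,508,.038),('stopR',266,508,.038),('stopbL',97,553,.038),('stopbR',266,553,.038),('jawL',101,381,.038),('jawR',269,381,.038),('jawbL',102,339,.038),('jawbR',268,340,.038),('wheel',190,139,.0515),('hTL',87,42,.046),('hTR',298,46,.046),('hBL',87,236,.046),('hBR',291,239,.046)]:
    p=f(u,v,z); print(n,p[:2].round(4),'fix',((p-c)[:2]@R).round(4))
E
```

```text
TL [0.5309 0.1827 0.012 ]
TR [0.6193 0.1717 0.012 ]
BR [ 0.5955 -0.0148  0.012 ]
BL [ 0.5073 -0.0038  0.012 ]
c [0.56327145 0.08394286 0.012     ] len 0.18797386650837022 0.08901139872589062 yaw -0.12641990052608207 -0.12349569625416262
stopL [0.5269 0.0249] fix [-0.0287 -0.0631]
stopR [0.5834 0.0189] fix [ 0.0282 -0.062 ]
stopbL [0.5249 0.009 ] fix [-0.0286 -0.0792]
stopbR [0.582  0.0029] fix [ 0.0288 -0.078 ]
jawL [0.5336 0.0681] fix [-0.0275 -0.0195]
jawR [0.5882 0.0623] fix [ 0.0275 -0.0184]
jawbL [0.5356 0.0818] fix [-0.0272 -0.0056]
jawbR [0.5891 0.0758] fix [ 0.0266 -0.0048]
wheel [0.5703 0.1416] fix [-0.0003  0.0581]
hTL [0.5427 0.173 ] fix [-0.0316  0.0857]
hTR [0.6053 0.1652] fix [0.0315 0.0859]
hBL [0.5355 0.1158] fix [-0.0315  0.0281]
hBR [0.5985 0.1082] fix [0.0319 0.0285]
```

Request:
arm_command(steps="-15 -50 0 0.02; -30 -100 -20 0.04; -45 -150 -40 0.06; -60 -200 -60 0.08; -60 -200 -80 0.12; -60 -200 -80 0.12; -60 -200 -80 0.12")

```text
clock: 3.0
tcp_pos: [0.4998, -0.1175, 0.2026]
orientation: [0.0, 1.0, 0.008, 0.001]
wrist_force: [-0.0, 0.9, 0.1]
finger_gap: 0.0855
```

```bash
python3 - <<'E'
from h import *
s=get_state(); print(s['clock'],s['tcp_pos'],s['orientation'])
ci=camera_info('wrist');im=read_camera('wrist');save(im,'w2')
import pickle; pickle.dump(ci,open('ci2.pkl','wb'))
print(w2px(ci,[.497,-.215,.03]))
for d in trace('wrist','module'): print(round(d['score'],2),d['box'])
E
```

```text
3.0 [ 0.49976625 -0.11748262  0.20261691] [1.01938204e-04 9.99965701e-01 8.25392510e-03 6.78274014e-04]
[276.50562778 281.77522298]
0.81 [290.5, 182.5, 50.2, 46.8]
0.62 [257.8, 254.6, 39.4, 45.0]
0.55 [289.5, 0.0, 106.1, 94.5]
```

View pics/w2.png

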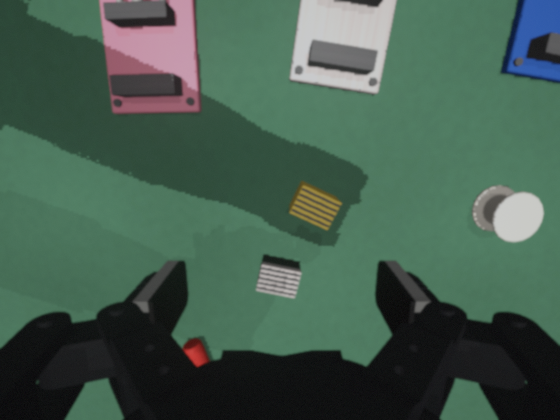

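Two module-shaped blocks show: the yellow one at (316,206) and the black one with a finned aluminium top at (279,278). The second fits the description, so I'm enlarging it to confirm.

```bash
python3 - <<'E'
import cv2
a=cv2.imread('pics/w2.png')[245:310,245:315]; cv2.imwrite('pics/w2c.png',cv2.resize(a,None,fx=8,fy=8,interpolation=cv2.INTER_CUBIC))
E
```

```text
(no output)
```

View pics/w2c.png

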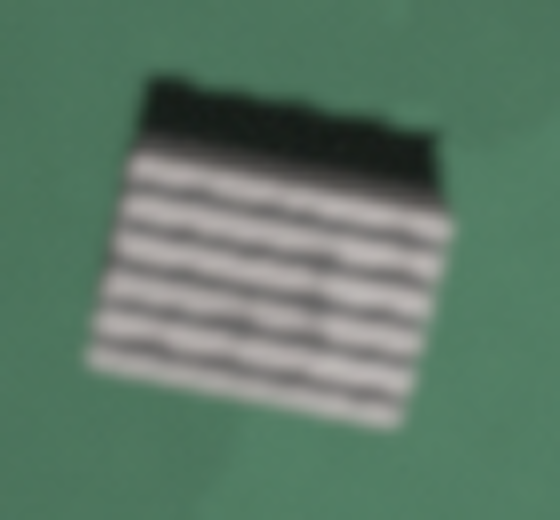

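```bash
python3 - <<'E'
from h import *
import pickle
ci=pickle.load(open('ci2.pkl','rb'))
W=np.array([px2w(ci,u/8+245-.44,v/8+245-.44,.03) for u,v in [(130,152),(455,218),(402,430),(86,370)]])
print(W.round(4),W.mean(0))
e=W[1]-W[0];f=W[2]-W[3];g=W[0]-W[3];h=W[1]-W[2]
for v in (e,f,g,h): print(np.linalg.norm(v),np.arctan2(v[1],v[0]))
s=get_state();w,x,y,z=s['orientation'];print(s['tcp_pos'],'yaw',2*np.arctan2(y,x))
E
```

```text
[[ 0.4798 -0.1936  0.03  ]
 [ 0.5239 -0.2026  0.03  ]
 [ 0.5177 -0.2351  0.03  ]
 [ 0.4737 -0.2265  0.03  ]] [ 0.49877382 -0.21443093  0.03      ]
0.045069124218593104 -0.20149479436486759
0.04484802359702094 -0.19329496367013804
0.03346379920137297 1.3871457643278935
0.03309284861005048 1.3806182903388182
[ 0.50016712 -0.11759825  0.20285034] yaw 0.016906205826085412
```

Request:
arm_command(steps="-1 -40 -30 -0.1; -1 -97 -70 -0.212; -1 -97 -110 -0.212; -1 -97 -140 -0.212; -1 -97 -170 -0.212; -1 -97 -190 -0.212; -1 -97 -200 -0.212; -1 -97 -200 -0.212; -1 -97 -200 -0.212")

```text
clock: 4.22
tcp_pos: [0.5001, -0.2149, 0.0039]
orientation: [0.001, 0.995, -0.097, 0.002]
wrist_force: [0.4, -0.3, -0.3]
finger_gap: 0.0853
```

```bash
python3 - <<'E'
from h import *
s=get_state();w,x,y,z=s['orientation'];print(s['clock'],s['tcp_pos'],'yaw',2*np.arctan2(y,x),s['wrist_force'])
save(read_camera('wrist'),'w3')
E
```

```text
4.225 [ 0.50011229 -0.21493029  0.00390719] yaw -0.19478499737731972 [ 0.4273467  -0.32938395 -0.33830738]
```

View pics/w3.png

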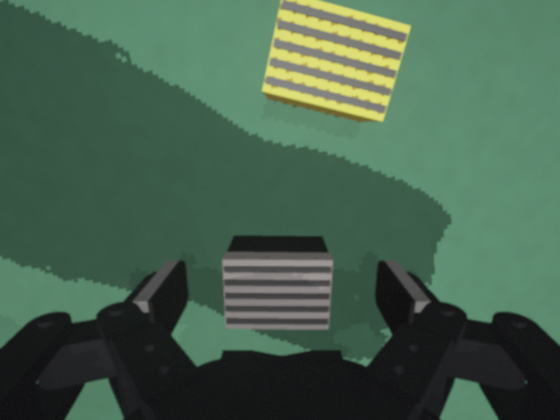

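Request:
arm_command(steps="-1 0 -4 0; -1 0 -4 0")

```text
clock: 4.53
tcp_pos: [0.4991, -0.215, 0.0001]
orientation: [0.001, 0.995, -0.097, 0.002]
wrist_force: [0.1, 0.0, 1.1]
finger_gap: 0.0853
```

Request:
arm_command(steps="0 0 0 0; 0 0 0 0; 0 0 0 0; 0 0 0 0; 0 0 0 0; 0 0 0 0; 0 0 0 0; 0 0 0 0", fingers=-1, newtons=25)

```text
clock: 5.52
tcp_pos: [0.4993, -0.2152, 0.0003]
orientation: [0.001, 0.995, -0.097, 0.002]
wrist_force: [-0.9, -0.5, 2.6]
finger_gap: 0.0435
```

Request:
arm_command(steps="0 0 30 0; 0 0 80 0; 0 20 130 0; 15 70 150 0.02; 30 120 150 0.04; 45 170 150 0.06; 55 220 150 0.073; 59 258 150 0.073; 59 258 150 0.073; 59 258 150 0.073")

```text
clock: 6.78
tcp_pos: [0.5577, 0.0427, 0.1497]
orientation: [0.001, 0.998, -0.061, 0.002]
wrist_force: [-0.2, 0.2, -1.4]
finger_gap: 0.0441
```

```bash
python3 - <<'E'
from h import *
s=get_state();w,x,y,z=s['orientation'];print(s['clock'],s['tcp_pos'],'yaw',2*np.arctan2(y,x),s['wrist_force'],s['finger_gap'])
ci=camera_info('wrist');save(read_camera('wrist'),'w4')
import pickle; pickle.dump(ci,open('ci4.pkl','wb'))
E
```

```text
6.775 [0.55772401 0.04274387 0.1496819 ] yaw -0.12146525725353807 [-0.2450814   0.17367692 -1.44416435] 0.044128591172478554
```

View pics/w4.png

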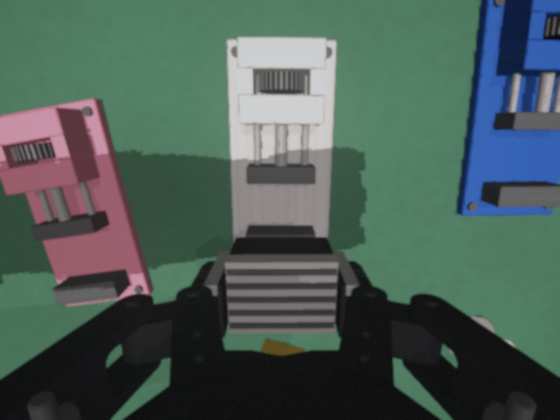

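```bash
python3 - <<'E'
import cv2
a=cv2.imread('pics/w4.png')[30:340,210:360]; cv2.imwrite('pics/w4c.png',cv2.resize(a[:180],None,fx=4,fy=3.3,interpolation=cv2.INTER_CUBIC))
cv2.imwrite('pics/w4d.png',cv2.resize(a[180:],None,fx=4,fy=4,interpolation=cv2.INTER_CUBIC))
E
```

```text
(no output)
```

View pics/w4c.png

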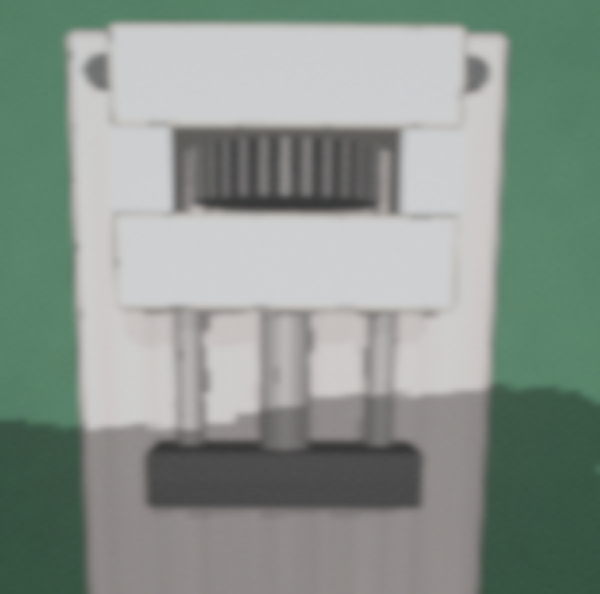

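View pics/w4d.png

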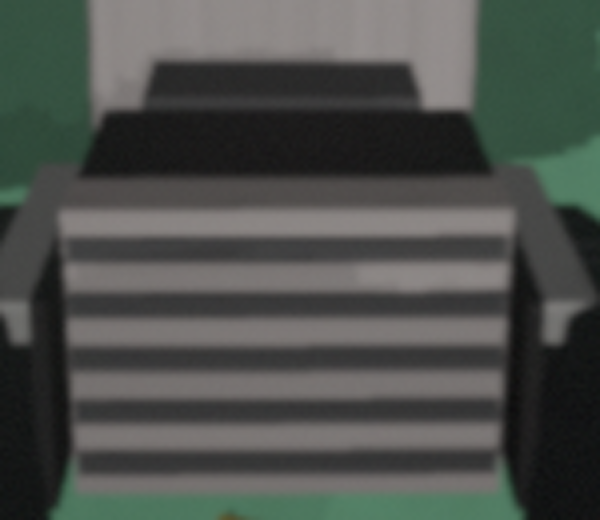

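```bash
python3 - <<'E'
from h import *
import pickle
ci=pickle.load(open('ci4.pkl','rb'))
c=lambda u,v,z:px2w(ci,(u+.5)/4+210-.5,(v+.5)/3.3+30-.5,z)
d=lambda u,v,z:px2w(ci,(u+.5)/4+210-.5,(v+.5)/4+210-.5,z)
a=-.122
R=np.array([[np.cos(a),-np.sin(a)],[np.sin(a),np.cos(a)]])
c0=np.array([.5633,.0839])
for n,p in [('pTL',c(68,33,.012)),('pTR',c(507,36,.012)),('jawL',c(147,506,.038)),('jawR',c(421,506,.038)),('jawbL',c(150,445,.038)),('jawbR',c(418,445,.038)),('hBL',c(115,307,.046)),('hBR',c(452,307,.046)),('hTL',c(110,26,.046)),('hTR',c(465,26,.046)),('wheel',c(286,168,.0515)),
 ('stopL',d(144,100,.038)),('stopR',d(421,100,.038)),('stopfootL',d(152,62,.012)),
 ('m1',d(58,209,.1795)),('m2',d(516,208,.1795)),('m3',d(498,493,.1795)),('m4',d(76,493,.1795))]:
    print(n,p[:2].round(4),'fix',((p[:2]-c0)@R).round(4))
E
```

```text
pTL [0.5311 0.182 ] fix [-0.0439  0.0934]
pTR [0.619  0.1707] fix [0.0447 0.093 ]
jawL [0.5331 0.0684] fix [-0.028  -0.0191]
jawR [0.5883 0.0617] fix [ 0.0275 -0.019 ]
jawbL [0.536  0.0831] fix [-0.027  -0.0041]
jawbR [0.5891 0.0766] fix [ 0.0265 -0.0041]
hBL [0.535  0.1156] fix [-0.032   0.0281]
hBR [0.5976 0.108 ] fix [0.0311 0.0281]
hTL [0.5429 0.1736] fix [-0.0311  0.0865]
hTR [0.6052 0.1661] fix [0.0316 0.0867]
wheel [0.5702 0.1405] fix [-0.     0.057]
stopL [0.5259 0.0247] fix [-0.0299 -0.0633]
stopR [0.5842 0.0176] fix [ 0.0288 -0.0633]
stopfootL [0.5251 0.025 ] fix [-0.0308 -0.0631]
m1 [0.5382 0.0619] fix [-0.0223 -0.0248]
m2 [0.5818 0.0567] fix [ 0.0217 -0.0248]
m3 [0.5778 0.025 ] fix [ 0.0215 -0.0567]
m4 [0.5346 0.0303] fix [-0.022  -0.0567]
```

Request:
arm_command(steps="0.4 0 -40 0; 0.4 0 -75 0; 0.4 0 -100 0; 0.4 0 -115 0; 0.4 0 -125 0; 0.4 0 -131 0; 0.4 0 -134 0; 0.4 0 -134 0; 0.4 0 -134 0")

```text
clock: 7.95
tcp_pos: [0.5587, 0.0423, 0.0164]
orientation: [0.001, 0.998, -0.061, 0.002]
wrist_force: [0.5, 0.9, -0.9]
finger_gap: 0.0436
```

```bash
python3 - <<'E'
from h import *
s=get_state();w,x,y,z=s['orientation'];print(s['clock'],s['tcp_pos'],'yaw',2*np.arctan2(y,x),s['wrist_force'],s['finger_gap'])
im=read_camera('wrist');save(cv2.resize(im[200:350,180:380],None,fx=3.8,fy=3.8,interpolation=cv2.INTER_CUBIC),'w5')
E
```

```text
7.95 [0.55865529 0.04227666 0.0163513 ] yaw -0.1223215059758101 [ 0.50927112  0.86584281 -0.89824749] 0.04361069080315332
```

View pics/w5.png

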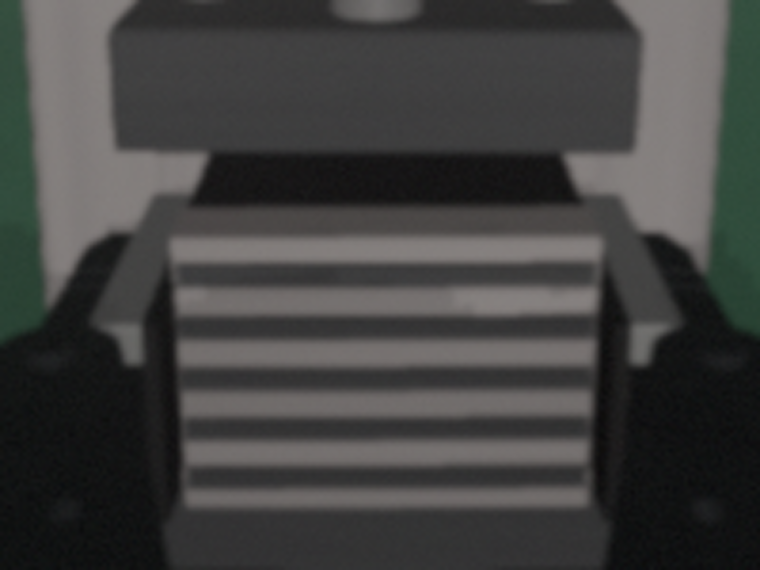

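Request:
arm_command(steps="-0.3 0 -1 0; -0.3 0 -2 0; -0.3 0 -3 0; -0.3 0 -3.8 0; -0.3 0 -3.8 0")

```text
clock: 8.62
tcp_pos: [0.5583, 0.0423, 0.0124]
orientation: [0.001, 0.998, -0.061, 0.002]
wrist_force: [0.9, 0.7, -0.8]
finger_gap: 0.0434
```

Request:
arm_command(steps="0 0 -0.4 0; 0 0 -0.7 0; 0 0 -0.7 0")

```text
clock: 9.0
tcp_pos: [0.5584, 0.0423, 0.0123]
orientation: [0.001, 0.998, -0.061, 0.002]
wrist_force: [-2.9, -0.8, 5.6]
finger_gap: 0.0434
```

Request:
arm_command(steps="0 0 0.4 0; 0 0 0.4 0; 0 0 0.4 0; 0 0 0.4 0; 0 0 0.4 0", fingers=0.5)

```text
clock: 9.62
tcp_pos: [0.5583, 0.0423, 0.0126]
orientation: [0.001, 0.998, -0.061, 0.002]
wrist_force: [-0.5, 0.2, -0.1]
finger_gap: 0.0639
```

Request:
arm_command(steps="0 0 10 0; 0 0 30 0; 0 0 60 0; 0 5 100 0; 0 20 130 0; 0 40 140 0; 0 40 140 0; 0 40 140 0")

```text
clock: 10.62
tcp_pos: [0.5574, 0.0825, 0.1513]
orientation: [0.001, 0.998, -0.061, 0.001]
wrist_force: [0.6, 1.1, -0.7]
finger_gap: 0.0642
```

```bash
python3 - <<'E'
from h import *
s=get_state();w,x,y,z=s['orientation'];print(s['clock'],s['tcp_pos'],'yaw',2*np.arctan2(y,x),s['wrist_force'],s['finger_gap'])
import pickle
ci=camera_info('wrist');im=read_camera('wrist');pickle.dump(ci,open('ci6.pkl','wb'))
save(im,'w6')
save(cv2.resize(im[40:320,190:380],None,fx=2.1,fy=2.1,interpolation=cv2.INTER_CUBIC),'w6c')
E
```

```text
10.625 [0.55742635 0.0824975  0.15129749] yaw -0.12166850004518853 [ 0.5803126   1.05949394 -0.65322397] 0.06417271659823877
```

View pics/w6c.png

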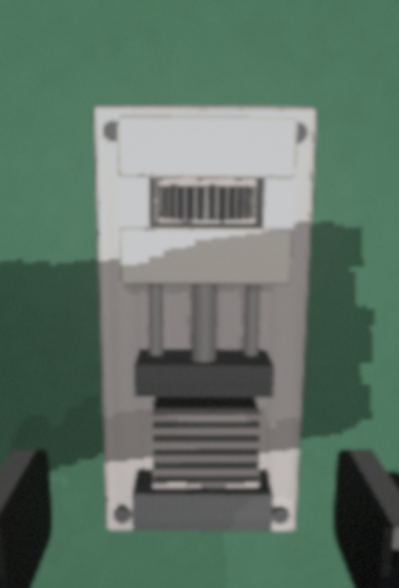

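Request:
arm_command(steps="0 10 0 0.18; 1 20 0 0.36; 2 30 0 0.54; 3 40 0 0.72; 4 53 0 0.9; 4 53 0 1.08; 4 53 0 1.26; 4 53 0 1.44; 4 53 -20 1.571; 4 53 -50 1.571; 4 53 -66 1.571; 4 53 -66 1.571; 4 53 -66 1.571", fingers=-1, newtons=30)

```text
clock: 12.3
tcp_pos: [0.5619, 0.1351, 0.0858]
orientation: [0.0, 0.749, 0.663, 0.002]
wrist_force: [-0.4, 0.1, 0.5]
finger_gap: -0.0001
```

```bash
cat > st.py <<'E'
from h import *
s=get_state();w,x,y,z=s['orientation'];print(s['clock'],s['tcp_pos'].round(4),'yaw',round(2*np.arctan2(y,x),4),s['wrist_force'].round(2),s['finger_gap'],s['joint_pos'].round(2))
E
python3 - <<'E'
import st
from h import *
save(read_camera('wrist'),'w7')
im=read_camera('side');save(cv2.resize(im[170:270,220:320],None,fx=6,fy=6,interpolation=cv2.INTER_CUBIC),'s7')
E
```

```text
12.3 [0.5619 0.1351 0.0858] yaw 1.4486 [-0.44  0.08  0.51] -0.00010469419153696914 [ 0.1   0.4  -0.2   0.97  0.    0.22]
```

View pics/w7.png

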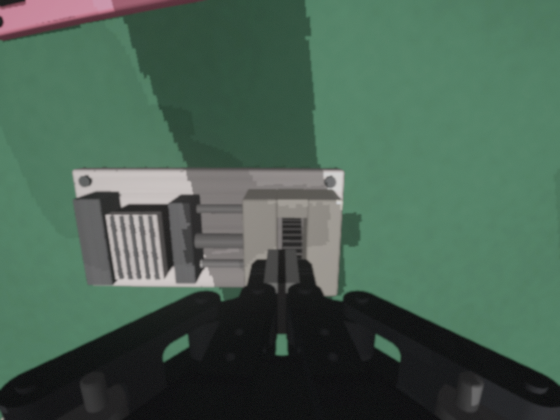

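View pics/s7.png

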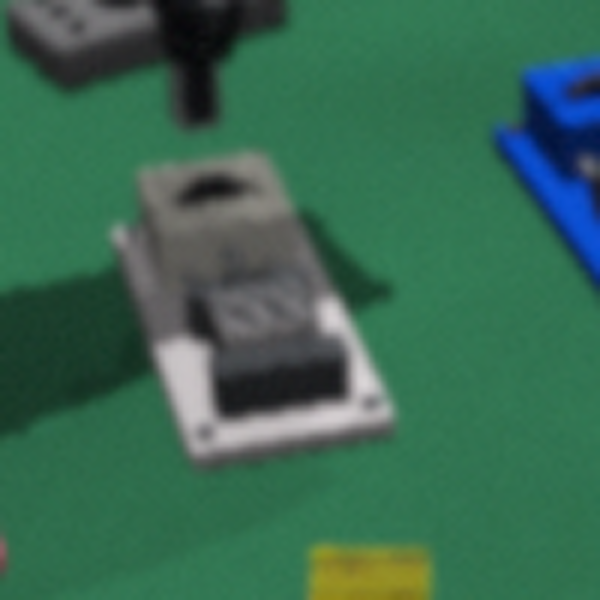

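Request:
arm_command(steps="0 0 -15 0; 0 0 -25 0; 0 0 -30 0; 0 0 -31.5 0; 0 0 -31.5 0")

```text
clock: 13.02
tcp_pos: [0.5623, 0.1353, 0.0548]
orientation: [0.001, 0.749, 0.663, 0.002]
wrist_force: [-0.2, 0.3, -0.3]
finger_gap: -0.0001
```

Request:
arm_command(steps="0 0 -1.5 0; 0 0 -2.3 0; 0 0 -2.8 0; 0 0 -2.8 0")

```text
clock: 13.52
tcp_pos: [0.5624, 0.1353, 0.052]
orientation: [0.001, 0.749, 0.663, 0.002]
wrist_force: [0.3, -0.7, 0.4]
finger_gap: 0.0001
```

Request:
arm_command(steps="0 0 -0.4 0; 0 0 -0.8 0; 0 0 -0.8 0")

```text
clock: 13.9
tcp_pos: [0.5624, 0.1353, 0.0518]
orientation: [0.001, 0.749, 0.663, 0.003]
wrist_force: [-1.5, -0.4, 5.0]
finger_gap: 0.0003
```

Request:
arm_command(steps="2 -0.2 -0.6 0; 4 -0.5 -0.6 0; 6 -0.7 -0.6 0; 8 -1 -0.6 0; 8 -1 -0.6 0")

```text
clock: 14.52
tcp_pos: [0.5705, 0.1343, 0.0518]
orientation: [0.001, 0.749, 0.663, 0.003]
wrist_force: [-2.0, -0.1, 6.0]
finger_gap: -0.0001
```

```bash
python3 - <<'E'
import st
from h import *
import pickle
pickle.dump(camera_info('wrist'),open('ci8.pkl','wb'))
save(read_camera('wrist'),'w8')
E
```

```text
14.525 [0.5705 0.1343 0.0518] yaw 1.4488 [-2.   -0.15  6.02] -0.00010982644366345141 [ 0.09  0.44 -0.22  0.9   0.    0.22]
```

View pics/w8.png

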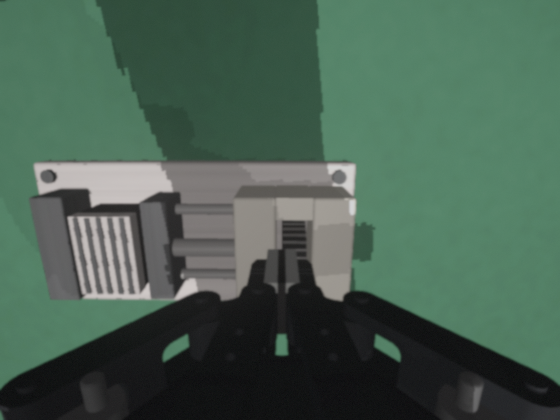

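Request:
arm_command(steps="2 -0.2 -0.6 0; 4 -0.5 -0.6 0; 6 -0.7 -0.6 0; 8 -1 -0.6 0; 9 -1.1 -0.6 0; 9 -1.1 -0.6 0")

```text
clock: 15.32
tcp_pos: [0.5796, 0.1331, 0.0515]
orientation: [0.001, 0.749, 0.663, 0.003]
wrist_force: [-2.3, -0.4, 5.9]
finger_gap: 0.0003
```

```bash
cat > look.py <<'E'
import sys,st
from h import *
ci=camera_info('wrist'); im=read_camera('wrist'); n=sys.argv[1]
cr=im[150:310,10:250]; save(cv2.resize(cr,(792,528),interpolation=cv2.INTER_CUBIC),n)
import pickle; pickle.dump(ci,open(n+'.pkl','wb'))
E
python3 look.py w9
```

```text
15.325 [0.5796 0.1331 0.0515] yaw 1.4487 [-2.29 -0.36  5.89] 0.0003243441538268054 [ 0.09  0.46 -0.2   0.91  0.    0.21]
```

View pics/w9.png

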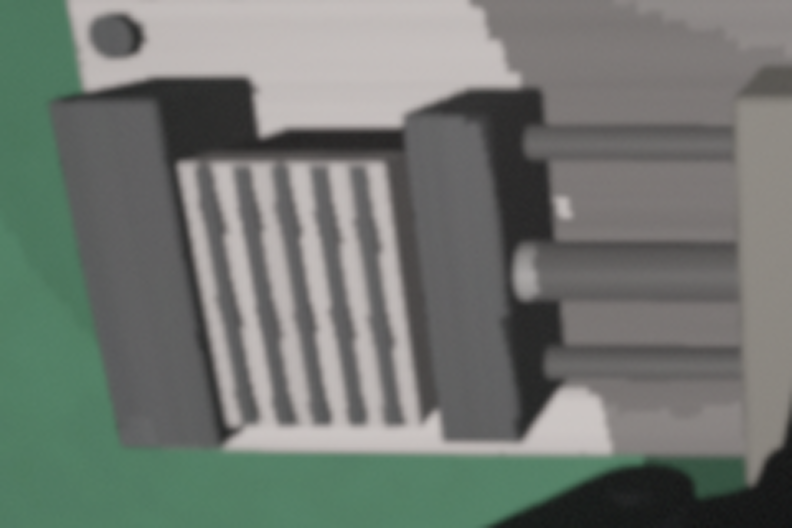

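```bash
cat > meas.py <<'E'
import sys,pickle
from h import *
ci=pickle.load(open(sys.argv[1]+'.pkl','rb'))
a=-.122;R=np.array([[np.cos(a),-np.sin(a)],[np.sin(a),np.cos(a)]]);c0=np.array([.5633,.0839])
for q in sys.argv[2:]:
    u,v,z=map(float,q.split(','))
    p=px2w(ci,(u+.5)/3.3+10-.5,(v+.5)/3.3+150-.5,z); print(q,((p[:2]-c0)@R*1000).round(1))
E
python3 meas.py w9 405,115,.038 443,438,.038 157,98,.038 218,443,.038 180,160,.042 385,160,.042 235,428,.042 422,425,.042
```

```text
405,115,.038 [-28.2 -23.1]
443,438,.038 [ 26.  -23.7]
157,98,.038 [-31.  -61.4]
218,443,.038 [ 27.4 -62.3]
180,160,.042 [-22.2 -56.7]
385,160,.042 [-22.1 -25.1]
235,428,.042 [ 22.4 -56. ]
422,425,.042 [ 21.6 -24.9]
```

Request:
arm_command(steps="0 0 3 0; 0 0 5 0; -9 1.1 5 0; -17.5 2.1 5 0; -17.5 2.1 3 0; -17.5 2.1 1 0; -17.5 2.1 0.3 0; -17.5 2.1 0.3 0")

```text
clock: 16.38
tcp_pos: [0.5621, 0.1353, 0.0519]
orientation: [0.001, 0.749, 0.663, 0.003]
wrist_force: [-1.0, 0.2, 2.5]
finger_gap: -0.0
```

Request:
arm_command(steps="0 0 -0.5 0; 2 -0.2 -0.5 0; 4 -0.5 -0.5 0; 6 -0.7 -0.5 0; 8 -1 -0.5 0; 8 -1 -0.5 0")

```text
clock: 17.12
tcp_pos: [0.5702, 0.1343, 0.0519]
orientation: [0.001, 0.749, 0.663, 0.003]
wrist_force: [-2.1, 0.5, 4.5]
finger_gap: 0.0001
```

```bash
python3 look.py w10
```

```text
17.125 [0.5702 0.1343 0.0519] yaw 1.4487 [-2.05  0.52  4.55] 0.00011329101029997631 [ 0.09  0.44 -0.23  0.9   0.    0.22]
```

View pics/w10.png

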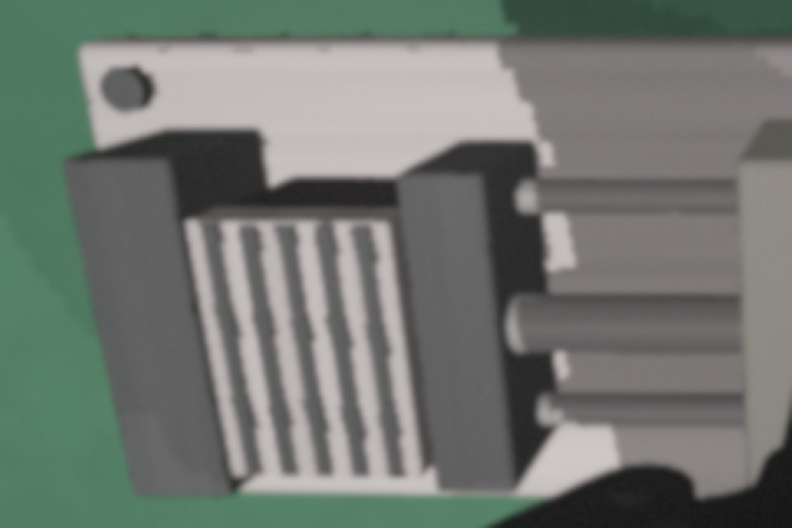

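Request:
arm_command(steps="2 -0.2 -0.7 0; 4 -0.5 -0.7 0; 6 -0.7 -0.7 0; 8 -1 -0.7 0; 9 -1.1 -0.7 0; 9 -1.1 -0.7 0")

```text
clock: 17.92
tcp_pos: [0.5793, 0.1331, 0.0515]
orientation: [0.001, 0.749, 0.663, 0.003]
wrist_force: [-1.7, -0.2, 4.8]
finger_gap: -0.0003
```

```bash
python3 look.py w11
```

```text
17.925 [0.5793 0.1331 0.0515] yaw 1.4487 [-1.69 -0.2   4.79] -0.0003137766869027613 [ 0.09  0.46 -0.2   0.91  0.    0.21]
```

View pics/w11.png

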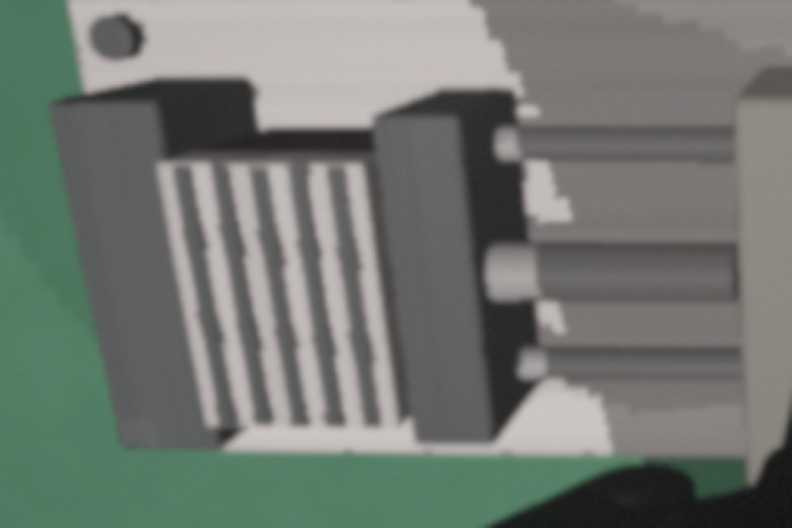

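Request:
arm_command(steps="0 0 3 0; 0 0 5 0; -8 1 5 0; -15 1.8 5 0; -15 1.8 3 0; -15 1.8 1 0; -15 1.8 0 0; -15 1.8 -0.2 0; -15 1.8 -0.2 0")

```text
clock: 19.1
tcp_pos: [0.5644, 0.135, 0.0518]
orientation: [0.001, 0.749, 0.663, 0.003]
wrist_force: [-2.0, -0.1, 4.6]
finger_gap: -0.0
```

Request:
arm_command(steps="0 0 -0.7 0; 2 -0.2 -0.7 0; 4 -0.5 -0.7 0; 5 -0.6 -0.7 0; 5 -0.6 -0.7 0")

```text
clock: 19.73
tcp_pos: [0.5694, 0.1344, 0.0518]
orientation: [0.001, 0.749, 0.663, 0.003]
wrist_force: [-3.0, -0.5, 6.9]
finger_gap: 0.0001
```

Request:
arm_command(steps="0.7 -0.1 -0.7 0; 1.5 -0.2 -0.7 0; 1.5 -0.2 -0.7 0")

```text
clock: 20.1
tcp_pos: [0.5697, 0.1343, 0.0517]
orientation: [0.001, 0.749, 0.663, 0.003]
wrist_force: [-6.3, 0.9, 9.7]
finger_gap: 0.0004
```

```bash
python3 look.py w12
```

```text
20.1 [0.5697 0.1343 0.0517] yaw 1.449 [-6.27  0.91  9.66] 0.0003919089680549428 [ 0.09  0.44 -0.23  0.9   0.    0.22]
```

View pics/w12.png

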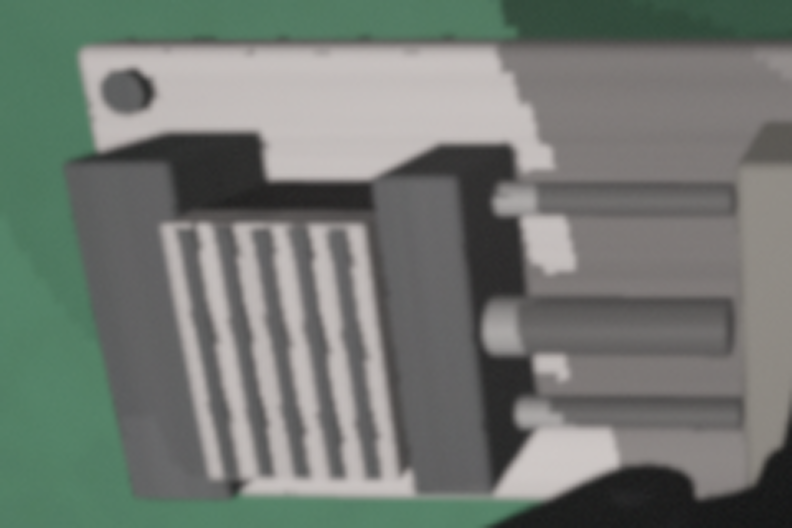

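```bash
python3 meas.py w12 375,177,.038 415,492,.038 170,163,.038 160,224,.042 368,222,.042 213,480,.042 398,478,.042; python3 meas.py w11 375,115,.038 417,440,.038
```

```text
375,177,.038 [-28.3 -29.1]
415,492,.038 [ 26.4 -29.9]
170,163,.038 [-30.6 -61.5]
160,224,.042 [-21.9 -62. ]
368,222,.042 [-22.3 -29.1]
213,480,.042 [ 22.2 -61.7]
398,478,.042 [ 21.5 -30.3]
375,115,.038 [-28.4 -27.8]
417,440,.038 [ 26.2 -28.2]
```

Request:
arm_command(steps="0.3 0 -0.2 0; 0.3 0 0.5 0; 0.3 0 2 0; 0.3 0 5 0; 0 0 20 0; 0 0 50 0; 0 0 90 0; 0 0 90 0")

```text
clock: 21.15
tcp_pos: [0.5726, 0.1346, 0.1466]
orientation: [0.003, 0.749, 0.663, 0.006]
wrist_force: [0.6, 1.1, -0.8]
finger_gap: 0.0001
```

```bash
python3 look.py w13; python3 - <<'E'
from h import *
im=read_camera('wrist');save(im,'w13f')
E
```

```text
21.15 [0.5726 0.1346 0.1466] yaw 1.449 [ 0.62  1.15 -0.77] 5.484030175754653e-05 [ 0.09  0.36 -0.09  1.1   0.    0.22]
```

View pics/w13f.png

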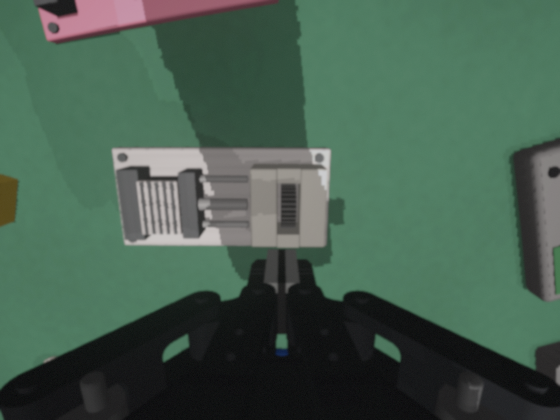

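Request:
arm_command(steps="-20 -20 30 0; -40 -50 60 0; -40 -60 80 0; -40 -60 80 0; -40 -60 80 0")

```text
clock: 21.88
tcp_pos: [0.5297, 0.0747, 0.2214]
orientation: [0.0, 0.749, 0.663, 0.003]
wrist_force: [-0.5, 0.8, -0.4]
finger_gap: 0.0001
```

```bash
python3 - <<'E'
import st
from h import *
import pickle
pickle.dump(camera_info('wrist'),open('ci14.pkl','wb'))
im=read_camera('wrist');save(cv2.resize(im[100:300,180:430],None,fx=3.1,fy=3,interpolation=cv2.INTER_CUBIC),'w14')
im=read_camera('side');save(cv2.resize(im[170:270,220:320],None,fx=6,fy=6,interpolation=cv2.INTER_CUBIC),'s14')
E
```

```text
21.875 [0.5297 0.0747 0.2214] yaw 1.4491 [-0.51  0.75 -0.39] 9.130744264051464e-05 [-0.01  0.23 -0.08  1.25  0.    0.11]
```

View pics/w14.png

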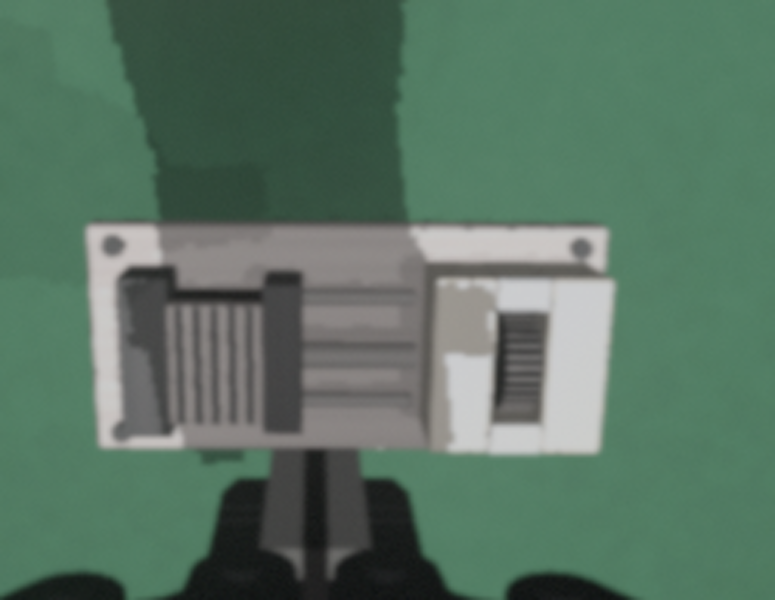

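View pics/s14.png

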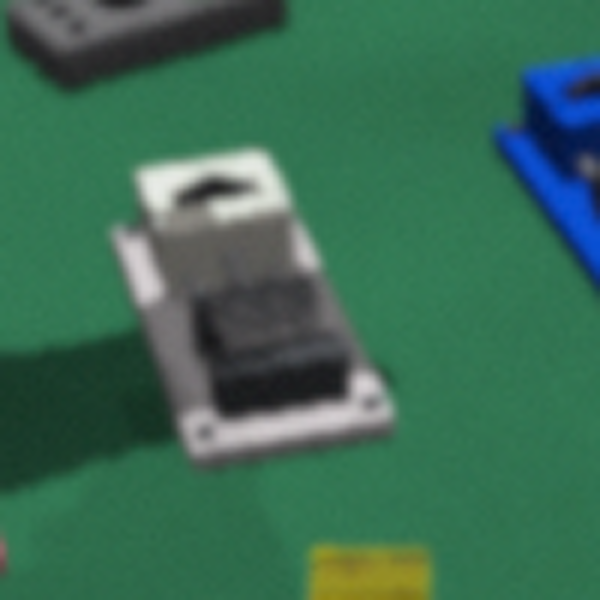

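The module is flush between the stop (edge near column 165 in the crop) and the jaw (near column 265). The arm is clear, so I'm handing in.

```bash
python3 -c "
from workcell import *
print(hand_in())"
```

```text
the job is handed in; nothing more can be done
None
```

The module is clamped home against the stop in the white fixture, and I handed the job in at about 22 s on the clock. `hand_in()` reported no verdict.

**What I did**
- I picked the black, aluminium-finned module by its end faces, not its yellow look-alike. I set it down square between the stop and the jaw; contact force was about 6 N. Then I released it.
- I rolled the wheel towards +x in three light strokes with the shut gripper, offset so that mainly one fingertip bore on the wheel. Readings during the strokes were 5–7 N, with a peak of about 10 N at the end, which is above the suggested 5–8 N but well under the 25 N limit.
- I stopped when the rim force rose from about 3 N to 6 N and the wheel stopped turning.

**Last checks**
- **Position:** Before lifting off, I measured about 32.3 mm between the jaw face and the stop for the 32 mm module. The last pictures show the module square and flush at both faces, and the arm about 0.2 m above the bench, touching nothing.
- **Grip:** I estimate a clamp force of roughly 13–15 N. This is worked out from the rim force; I did not measure it directly or re-test it after lifting off.
- **Disagreements:** My measurements of the stop face from different views differed by about 1.5 mm. All of them fit the module being home.

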